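# Dock the dish tray and close its retaining arm

### The arm

A 6-joint arm with a two-finger parallel gripper is mounted at the origin on the work surface. World frame = base frame: x ahead of the robot, y to its left, z up, the work surface at z = 0. Lengths are in m, angles in degrees, forces in N, time in s.
With the tool pointing down it reaches from about 0.4 to 0.825 m from the base axis. Payload 7 kg.
Tool frame: the origin (TCP) lies midway between the tips of the shut fingers; the grasp point (between the pads) lies 19 mm behind it (r.grip_depth is the distance from the TCP to the grasp point, in m); z points along the fingers, y is the line along which they close (so a half turn about z gives the same grasp; the last joint's range is limited). The gripper opens to 88 mm and grips with 3 to 60 N. Pads are 19 mm wide; open, the fingers measure 130 mm over their backs; the gripper's body (78 mm by 193 mm) begins 47 mm behind the grasp point.
Start: joints at [-53.451, 20.546, 0.682, 0, -70.136, -16.507], TCP at [0.231, -0.634, 0.227] pointing down, gripper open.
Joint ranges: [-176.03, 176.03], [-82.01, 121.73], [-58.28, 71.71], [-173.87, 95.51], [-174.79, -0.11], [-173.66, 173.66]. Speed limits (degrees/s): [136.94, 136.94, 172.46, 180, 180, 180].

### API

Orientations are given as [roll, pitch, yaw] about the fixed x, y, z axes, in that order (R = Rz(yaw) Ry(pitch) Rx(roll)).
In Python, from plant import r, capture, close_job, search_frame, outline_of gives the robot as it stands.
- The arm moves only by the shell command python3 -m creep 'ROWS' [FORCE]. ROWS is JSON, a list of rows, each a list of 7 numbers: the finger opening in mm, from 0 to 87.6, then the shift along the world's x, y, z in units of 25 mm (1.0 is 25 mm), then the turn, a rotation vector about the world's x, y, z in degrees. In form: [[hand, x, y, z, ax, ay, az], ...]. A call has 1 to 8 rows; each row shifts and turns the commanded pose from where the row before left it; what a row does not reach is not made up. A row lasts 1/12 s, in which the tool goes at most 41.7 mm and 7.16 degrees, less where a joint would pass 70% of its speed; a pose out of reach is approached as far as the arm can. A call is refused whole if a number of a shift passes 1 or a number of a turn 7.16, either way. A call with a gripper value outside its range is refused whole. The fingers move at their own pace and stop on an object; FORCE is the grip in N (left out, the last holds). Time passes only in rows, so rows that do not move let the fingers close. It gives the time, the measured TCP pose, the force, the opening and the grip force at its end, in the units of the state.
- r.get_state(): the state, without advancing time (a new reading comes with each control period).
- capture(name): name is "scene" or "top" or "wrist"; returns a dict with "frame" (480x640x3 uint8, red, green, blue), "K" (3x3 intrinsics, pixels), "k1" (the pictures are not rectified: a ray, as slopes to the right and down, at radius r is drawn at 1 + k1 r^2 times it, then the intrinsics apply), "origin" and "rotation" of the camera in the world. Camera axes: x right, y down, z forward; pixel columns grow to the right and rows downward; lengths in m; the calibration is good to about 2 mm. A picture is of the moment at which its call begins. There is no depth.
- close_job(): hands the job in; it is judged then, once.
Trained networks look in a picture, given as the dict that the camera call returned (one of the last four; its "shot" number tells which), for a name from the list of things; names that differ only in an ending like _2 or _b are one class to them, and where a whole thing is asked for, a point or a joint stands for the part that bears it (a point fixed in the world has none). Each returns a list of dicts, best first, with "conf" (0 to 1); they miss things now and then, are a little off and sometimes report something else, mostly with a low value. They report only what shows in the picture. A call takes as long as a camera call. They do not tell look-alikes from the thing itself.
- search_frame(picture, target): "bbox" ([left, top, right, bottom] in pixels, round what is visible of it).
- outline_of(picture, target): "region" (480x640 bool, what is visible of it) and "bbox" ([left, top, right, bottom] in pixels, round what is visible of it).
The state is a dict: "time_s": time; "joints": joint angles; "qd": joint speeds; "joint_torque": joint torques, N m; "tcp_pos": TCP position; "eef_rot": TCP orientation; "contact_force": force on the tool from outside, world axes, zero at the start; "moment": the same for the moment, N m; "gripper_width": finger opening in m; "gripper_force": force on a finger pad.
Only numpy, scipy, OpenCV 4.12 (cv2) and the standard library are available. Lean on these libraries where they do the work, as an engineer would, in place of code of your own. Each camera call takes 0.05 s, during which the arm holds its last target. There are 200 camera calls.

### The job

Push the white dish tray along the bench into the corner of the dock, until it sits square and flush against both fences. Then push the dock's swinging retaining arm fully shut across the tray's near side. Do not lift the tray off the bench, and leave everything else on the bench where it stands.

Things in the scene. Friction and masses are not known exactly. Their poses are not given: they have to be found in the camera images.
- tray: Loose flat white dish tray, 88 (its x) x 120 (its y) x 25 mm high, two round clear dishes nearly flush in its top (part of it), 0.25 to 0.5 kg. Origin: centre of its underside. Starts right of the dock and nearer the robot, its axes turned at most 0.4 rad from the dock's. Slides on the bench, friction coefficient about 0.5 to 1.2. Too wide to grip.
- dock: Fixed L of two dark steel fences, 12 mm thick, 16 high (all in mm). Origin: their inner corner at bench level; x away from the robot, y left. Far fence: inner face x = 0, from y = +12 to -160. Left fence: inner face y = 0, from x = 0 to -88. A black patch of no height marks the tray's place. A round pivot post, diameter 16, 25 high, stands at x = -95.5, y = 6.
- home (a point): Point on the bench where the tray's origin lies when it is fully home: dock x = -44 mm, y = -60 mm. The tray's x and y axes then lie along the dock's.
- latch (a joint): Retaining arm's angle. A bar 12 mm wide, underside 4 and top 16 above the bench, swings level about the pivot post. 0 = shut at its stop: it points along dock -y, inner face 1.5 from the docked tray's near side. Grows as it opens, clockwise from above: 1.57 points along dock -x; limit 2.4; starts 1.5 to 2.2. Stays where left; about 1 N at the pin moves it.
- latch_pin (a point): Top centre of the upright black pin at the free end of the bare aluminium retaining arm: diameter 12 mm, top 44 mm above the bench, 85 mm from the pivot axis.
- media_bottle: Bystander, loose, leave alone: small squat jar with a white cap, diameter 44, height 68; stands left of the dock's left fence (mm). Origin: centre of its underside.
- dishes: Bystander, loose, leave alone: stack of three clear round dishes with white lids, diameter 58, height 36; stands just beyond the dock's far fence line, right of the dock (mm). Origin: centre of its underside.
- tip_box: Bystander, loose, leave alone: box of pipette tips, grey with a clear lid, 85 x 120 x 65 high; far right of the bench (mm). Origin: centre of its underside.
- buffer_bottle: Bystander, loose, leave alone: bottle, diameter 60, height 120; back of the bench (mm). Origin: centre of its underside.
- sample_jar: Bystander, loose, leave alone: jar with a black cap, diameter 56, height 70; back of the bench (mm). Origin: centre of its underside.
- tube_rack: Bystander, loose, leave alone: white block 60 x 160 x 30 holding five capped tubes, 82 high in all; right side of the bench (mm). Origin: centre of its underside.
- forceps: Bystander, loose, leave alone: steel forceps lying flat, 120 long, 6 high; left side of the bench (mm). Origin: centre of its underside.
There are look-alikes about, which are no part of the job. What is shaped like the tray but green or turquoise is not meant.

How it is judged (in metres and radians):
On the way, in this order (a step that is already met when the one before it is completed fails the run):
1. the tray sits flush in the corner of the dock (x of tray in the frame of dock between -0.048 and -0.04 m and y of tray in the frame of dock between -0.064 and -0.056 m and angle between the x axis of tray and the x axis of dock, either way round below 0.05 rad and height (world z) of tray below 0.004 m), for 0.2 s.
2. the retaining arm is shut across the tray (all of step 1 and value of joint latch below 0.07 rad), for 0.2 s.
At the end, for the whole second after the job is handed in: The tray lies flat on the bench at rest, within 4 mm of its home place against both fences and square to them within 0.05 rad, and the retaining arm is within 0.07 rad of shut (all of step 2 and linear speed of tray below 0.01 m/s); the robot touches nothing.
It fails at once if the tray is lifted or tipped off the bench (height (world z) of tray above 0.008 m or angle between tray's own z axis and vertical above 0.15 rad).
It fails at once if a bystander (bottle, jar, dishes, box, rack or forceps) is moved by more than 15 mm or tipped (distance of any of media_bottle, dishes, tip_box, buffer_bottle, sample_jar, tube_rack, forceps from where it was at the start of the episode above 0.015 m or angle between any of media_bottle, dishes, tip_box, buffer_bottle, sample_jar, tube_rack, forceps's own z axis and vertical above 0.35 rad).
It also fails if it takes over 69 s, if anything falls off the work surface, if the arm or the gripper's body presses on something with over 40 N, if the wrist force passes 120 N, or if a joint passes its speed limit or range.

## Working session

There is one attempt and no reset: what is moved stays moved. The work goes in short steps, Python scripts to look and compute and a shell command to move; the robot and the scene stay as the last step left them, time stands still between calls to the robot, and variables do not carry over. Pictures are saved under pics/ and viewed, at most 12 in all, crops included, and the job is handed in when it is done.

```bash
mkdir -p pics; ls
cat > h.py <<'E'
import numpy as np,cv2
from plant import r,capture,search_frame,outline_of,close_job
def ray(p,uv):
    K=np.array(p["K"]);k=p["k1"]
    d=np.array([(uv[0]-K[0,2])/K[0,0],(uv[1]-K[1,2])/K[1,1]]);s=d.copy()
    for _ in range(20): s=d/(1+k*(s@s))
    return np.array(p["rotation"])@np.array([s[0],s[1],1.])
def at(p,uv,z):
    d=ray(p,uv);o=np.array(p["origin"]);return o+d*(z-o[2])/d[2]
def proj(p,X):
    c=np.array(p["rotation"]).T@(np.array(X)-np.array(p["origin"]));s=c[:2]/c[2];s=s*(1+p["k1"]*(s@s))
    K=np.array(p["K"]);return np.array([K[0,0]*s[0]+K[0,2],K[1,1]*s[1]+K[1,2]])
def save(p,n,box=None,f=1):
    im=p["frame"][:,:,::-1]
    if box: im=im[box[1]:box[3],box[0]:box[2]]
    cv2.imwrite("pics/"+n,cv2.resize(im,None,fx=f,fy=f,interpolation=cv2.INTER_CUBIC))
E
python3 - <<'E'
from h import *
for n in ("top","scene"):
    p=capture(n);save(p,n+".png")
    print(n,np.round(p["origin"],3),np.round(p["rotation"],3).tolist(),p["K"][0][0],p["k1"])
    for t in ("tray","dock","latch","latch_pin","media_bottle","dishes","tip_box","tube_rack","forceps"):
        for d in search_frame(p,t)[:3]:
            b=d["bbox"];c=[(b[0]+b[2])/2,(b[1]+b[3])/2]
            print(t,round(d["conf"],2),np.round(b),np.round(at(p,c,0.02),3))
print(r.get_state())
E
```

```text
pics
top [0.511 0.003 1.295] [-176.161, -0.882, -91.181] 532.7593408114334 -0.1432452002402596Traceback (most recent call last):
  File "<stdin>", line 8, in <module>
  File "h.py", line 9, in at
    d=ray(p,uv);o=np.array(p["origin"]);return o+d*(z-o[2])/d[2]
                                                            ~^^^
IndexError: invalid index to scalar variable.
```

Rotation comes as rpy degrees.

```bash
sed -i 's/np.array(p\["rotation"\])/RR(p)/; s/^def ray/from scipy.spatial.transform import Rotation\ndef RR(p): return Rotation.from_euler("xyz",p["rotation"],degrees=True).as_matrix()\ndef ray/' h.py
python3 - <<'E'
from h import *
for n in ("top","scene"):
    p=capture(n);save(p,n+".png")
    print(n,np.round(p["origin"],3),np.round(p["rotation"],3).tolist(),p["K"][0][0],p["k1"])
    for t in ("tray","dock","latch","latch_pin","media_bottle","dishes","tip_box","tube_rack","forceps"):
        for d in search_frame(p,t)[:3]:
            b=d["bbox"];c=[(b[0]+b[2])/2,(b[1]+b[3])/2]
            print(t,round(d["conf"],2),np.round(b),np.round(at(p,c,0.02),3))
print(r.get_state())
E
```

```text
top [0.511 0.003 1.295] [-176.161, -0.882, -91.181] 532.7593408114334 -0.1432452002402596
tray 0.76 [273. 315. 328. 360.] [0.362 0.029 0.02 ]
tray 0.65 [356. 306. 415. 366.] [ 0.359 -0.176  0.02 ]
tray 0.58 [329. 235. 381. 281.] [ 0.548 -0.106  0.02 ]
dock 0.57 [257. 206. 345. 286.] [0.579 0.023 0.02 ]
latch 0.5 [256. 256. 278. 286.] [0.521 0.105 0.02 ]
latch_pin 0.45 [256. 257. 279. 284.] [0.522 0.104 0.02 ]
media_bottle 0.54 [236. 211. 259. 234.] [0.638 0.151 0.02 ]
dishes 0.71 [341. 176. 365. 199.] [ 0.718 -0.106  0.02 ]
tip_box 0.81 [451. 278. 506. 318.] [ 0.444 -0.405  0.02 ]
tube_rack 0.87 [468. 184. 502. 250.] [ 0.64  -0.429  0.02 ]
forceps 0.6 [152. 193. 172. 246.] [0.649 0.358 0.02 ]
scene [1.404 0.738 0.953] [-128.702, -1.218, 132.838] 606.1386786736654 -0.11429815662104564
tray 0.96 [258. 210. 317. 246.] [ 0.571 -0.092  0.02 ]
tray 0.68 [293. 172. 348. 200.] [ 0.379 -0.157  0.02 ]
tray 0.64 [348. 194. 407. 238.] [0.376 0.038 0.02 ]
dock 0.91 [260. 248. 380. 290.] [0.626 0.066 0.02 ]
latch 0.7 [149. 156. 211. 212.] [ 0.638 -0.439  0.02 ]
latch 0.63 [346. 248. 382. 269.] [0.
[... 468 characters left out ...]
75 0.02 ]
{'time_s': 1.1, 'joints': array([-5.34502582e+01,  2.05452455e+01,  6.83986009e-01, -8.98974051e-04,
       -7.01357133e+01, -1.65047415e+01]), 'qd': array([-0.0282468 , -0.00833231, -0.02152904,  0.03154465, -0.01333505,
        0.04930712]), 'joint_torque': array([ 1.52136113e-04, -5.82394874e+01,  2.93307370e+01,  7.00214893e+00,
        1.25307401e-02, -1.94724134e-05]), 'tcp_pos': array([ 0.23132847, -0.6341174 ,  0.22658643]), 'eef_rot': array([-1.79997338e+02,  1.67069086e-03, -1.59955305e+02]), 'contact_force': array([ 0.53013932, -0.40020516, -0.13962171]), 'moment': array([-0.00023436,  0.032608  ,  0.01272745]), 'gripper_force': 0.0, 'gripper_width': 0.08774407946358363}
```

View pics/top.png

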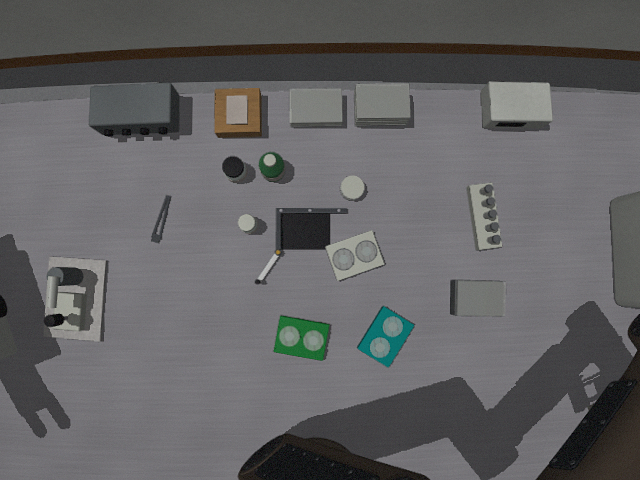

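The top view shows three tray-shaped things: a white one at (356,255), a green one at (302,338) and a turquoise one at (386,336). Only the white one fits the description. The dock's inner corner is near (281,213), the post is at (278,252) and the pin at (258,281). Next I'll confirm with an enlarged crop and measure.

Run:
```python
from h import *
p=capture("top");save(p,"crop.png",(230,165,400,295),4.6)
s=capture("scene");save(s,"crops.png",(210,190,410,320),4)
for q,c in ((p,(356,255)),(s,(287,228))):
    for d in outline_of(q,"tray")[:4]:
        m=d["region"].astype(np.uint8)
        if not (d["bbox"][0]<c[0]<d["bbox"][2] and d["bbox"][1]<c[1]<d["bbox"][3]): continue
        cs=max(cv2.findContours(m,cv2.RETR_EXTERNAL,cv2.CHAIN_APPROX_NONE)[0],key=cv2.contourArea)[:,0]
        W=np.array([at(q,u,.025)[:2] for u in cs])*1000
        print(d["conf"],cv2.minAreaRect(W.astype(np.float32)))
# fence/patch dark mask in top
g=p["frame"].max(2)[200:256,270:352]
for z,(t) in ((.016,40),):
    print(np.array2string(g[::2,::3],max_line_width=250))
```

```text
0.73 ((553.816162109375, -103.52308654785156), (88.72856140136719, 120.8593521118164), 18.3111629486084)
0.71 ((568.373291015625, -91.7615966796875), (115.65240478515625, 131.22679138183594), 17.648666381835938)
[[128 128 125 129 126 124 125 125 127 125 125 119 122 122 121 124 122 123 123 122 126 125 122 124 129 123  83  71]
 [124 121 126 127 124 122 125 123 123 121 122 117 119 120 119 121 114 120 119 118 121 120 121 120 121 123 122 126]
 [121 123 124 123 122 125 123 118 128 121 123 120 123 120 122 120 122 119 121 123 120 119 118 120 119 122 121 124]
 [118 123 122 122 125 118 125 124 120 121 118 121 117 121 117 122 121 120 125 120 121 123 122 120 119 122 121 121]
 [123 122  77  62  60  63  64  61  62  67  62  64  70  73  65  84  85  82  84  78  83  80  82  83  78  80 126 126]
 [123 125  79 123  98  68  66  60  62  67  64  65  64 145  63  66  66  67  60  61  60  68  61 130  62  61 108 121]
 [123 124  81  73  71  70  79  73  72  72  76  75  75  71  70  71  75  77  76  75  74  72  70  65  63  71 105 122]
 [123 126  75  67  23  43  43  35  41  38  36  37  38  39  32  36  40  35  35  35 1
[... 1632 characters left out ...]
 164 161]
 [122 123  73  67  19  47  44  46  41  39  38  42  39  34  38  41  40  36  36  33 113 168 164 162 161 163 161 161]
 [123 117  74  73  23  44  43  47  43  42  36  35  37  38  35  40  35  36  29 173 162 165 161 160 161 166 159 162]
 [124 126  73  72  18  38  39  41  39  40  41  36  44  39  42  33  31  30  34 165 163 162 164 160 128 121 162 160]
 [126 126  96  81  70 128 130 126 126 125 123 124 127 125 124 126 125 129 127 149 161 161 142 127 130 135 109 162]
 [121 126 137 140  63 124 122 123 125 129 125 129 126 129 126 127 129 127 129 142 163 163 111 135 135 130 135 110]
 [122 133  89  52  70 129 122 124 127 127 126 122 121 125 125 125 124 126 127  92 163 131 135 131 135 128 135 129]]
```

View pics/crop.png

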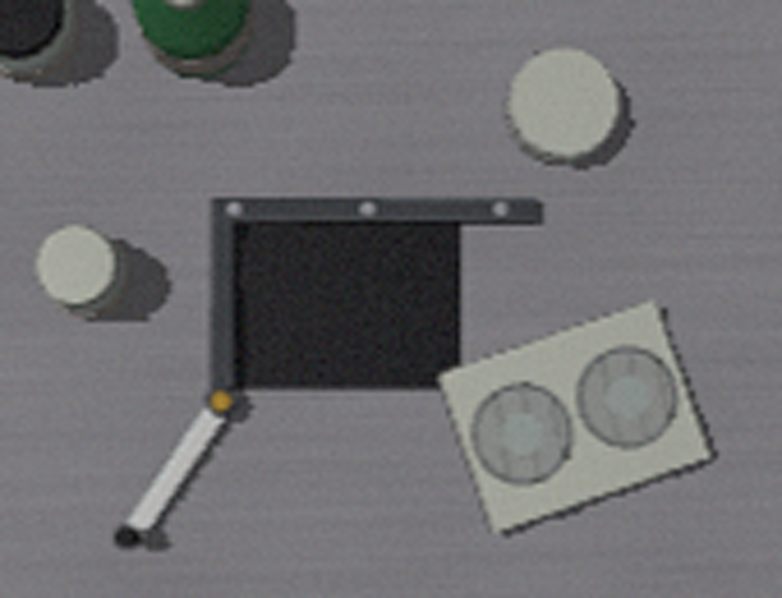

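View pics/crops.png

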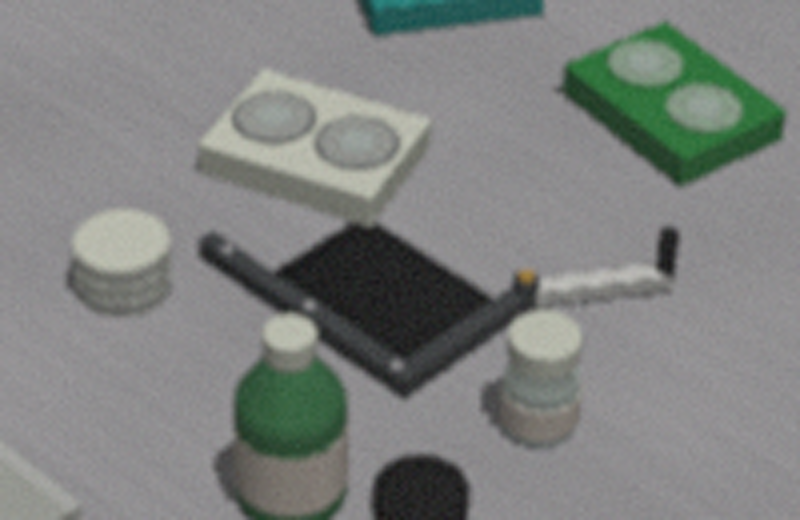

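The crops confirm the white tray, with corners at crop (440,375), (655,303), (715,458) and (500,533). The fences, brass post (221,400) and black pin (127,537) are all clear, and the retaining arm is well open.

Run:
```python
from h import *
p=capture("top");s=capture("scene")
T=lambda u,v,z:np.round(at(p,(230+(u+.5)/4.6-.5,165+(v+.5)/4.6-.5),z)*1000,1)[:2]
S=lambda u,v,z:np.round(at(s,(210+u/4,190+v/4),z)*1000,1)[:2]
for n,a in dict(inner=(235,222,.016),outer=(212,198,.016),farend=(543,222,.016),leftend=(234,385,.016),patchR=(460,380,0),post=(221,400,.025),pin=(127,535,.044),jar=(76,265,.068),dishes=(564,103,.036),t1=(440,375,.025),t2=(655,303,.025),t3=(715,458,.025),t4=(500,533,.025)).items(): print(n,T(*a))
print("scene: post",S(526,274,.025),"pin",S(668,232,.044),"farend",S(208,240,.016))
for n in((267,70),(430,122),(372,208),(200,148)): print(S(*n,.025))
# two-view triangulation
def tri(a,b):
    d1,d2=ray(p,a),ray(s,b);o1,o2=np.array(p["origin"]),np.array(s["origin"])
    t=np.linalg.lstsq(np.c_[d1,-d2],o2-o1,rcond=None)[0];return np.round(((o1+t[0]*d1)+(o2+t[1]*d2))*500,1)
c=lambda u,v:(230+(u+.5)/4.6-.5,165+(v+.5)/4.6-.5);e=lambda u,v:(210+u/4,190+v/4)
print("tri pin",tri(c(127,535),e(668,232)),"post",tri(c(221,400),e(526,274)),"tray",tri(c(440,375),e(372,203)),tri(c(655,303),e(200,148)),tri(c(715,458),e(267,70)))
```

```text
inner [660.1  70.4]
outer [673.1  82.3]
farend [657.1 -91.4]
leftend [574.5  72.3]
patchR [575.6 -46.5]
post [566.4  78.7]
pin [497.7 126.6]
jar [633.9 148.1]
dishes [ 716.9 -102.4]
t1 [577.2 -35.2]
t2 [ 612.5 -148.2]
t3 [ 531.  -177.4]
t4 [494.6 -64.5]
scene: post [568.7  81.8] pin [499.9 130.6] farend [669.4 -80.1]
[ 534.4 -167.3]
[501.3 -55.5]
[587.7 -23.5]
[ 619.9 -139.2]
tri pin [497.1 127.7  40.6] post [566.2  79.2  21.9] tray [577.  -34.8  16.1] [ 612.6 -148.6   15.8] [ 529.4 -176.3   18.1]
```

Dock origin is about (661,70) with yaw about -1.1°. Tray is at (554,-104) with yaw about +17°. First I'll bring the open fingers above a spot in front of the tray's near long side.

```bash
python3 -m creep '[[60,0.4,1,0,0,0,-1],[60,0.4,1,0,0,0,-1],[60,0.4,1,0,0,0,-1],[60,0.4,1,0,0,0,-1],[60,0.4,1,0,0,0,-1],[60,0.4,1,0,0,0,-1],[60,0.4,1,0,0,0,-1],[60,0.4,1,0,0,0,-1]]' && python3 -m creep '[[60,0.4,1,0,0,0,-1],[60,0.4,1,0,0,0,-1],[60,0.4,1,0,0,0,-1],[60,0.4,1,0,0,0,-1],[60,0.4,1,0,0,0,-1],[60,0.4,1,0,0,0,-1],[60,0.4,1,0,0,0,-1],[60,0.4,1,0,0,0,-1]]' && python3 -m creep '[[60,0.4,1,0,0,0,-1],[60,0.4,1,0,0,0,-1],[60,0.4,1,0,0,0,-1],[60,0.4,1,0,0,0,-1],[60,0.4,1,0,0,0,-1],[60,0,0,0,0,0,0]]'
```

```text
time_s: 2.07
tcp_pos: [0.3116, -0.4329, 0.2267]
eef_rot: [-180.0, 0.0, -168.0]
contact_force: [0.1, -0.2, -0.1]
gripper_width: 0.0603
gripper_force: 0.0
time_s: 2.73
tcp_pos: [0.3916, -0.2329, 0.2269]
eef_rot: [-180.0, 0.0, -176.0]
contact_force: [1.0, -0.4, -0.8]
gripper_width: 0.06
gripper_force: 0.0
time_s: 3.23
tcp_pos: [0.4429, -0.1062, 0.2269]
eef_rot: [180.0, 0.1, 179.1]
contact_force: [-0.0, 1.0, 0.6]
gripper_width: 0.06
gripper_force: 0.0
```

```bash
python3 -m creep '[[60,0.1,0,-1,0,0,0],[60,0.1,0,-1,0,0,0],[60,0.1,0,-1,0,0,0],[60,0.1,0,-1,0,0,0],[60,0.1,0,-1,0,0,0],[60,0,0,-1,0,0,0],[60,0,0,-1,0,0,0],[60,0,0,-1,0,0,0]]' && python3 -m creep '[[60,0,0,-0.4,0,0,0],[60,0,0,-0.25,0,0,0],[60,0,0,0,0,0,0],[60,0,0,0,0,0,0]]'
python3 - <<'E'
from h import *
p=capture("wrist");save(p,"w1.png")
E
```

```text
time_s: 3.9
tcp_pos: [0.4539, -0.1093, 0.0258]
eef_rot: [180.0, 0.1, 179.1]
contact_force: [-0.0, 0.9, -0.6]
gripper_width: 0.0603
gripper_force: 0.0
time_s: 4.23
tcp_pos: [0.4542, -0.1092, 0.0107]
eef_rot: [-180.0, 0.0, 179.1]
contact_force: [-0.8, 0.0, 0.5]
gripper_width: 0.0604
gripper_force: 0.0
```

View pics/w1.png

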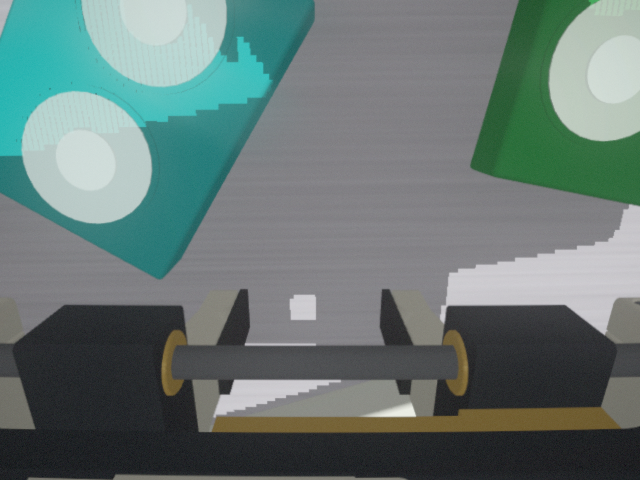

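The wrist camera looks back toward the robot. The turquoise and green trays are clear of the fingers, so I'll push ahead.

```bash
cat > t.py <<'E'
from h import *
import sys
p=capture("top")
m=(p["frame"].astype(int).min(2)>140).astype(np.uint8)
for c in cv2.findContours(m,cv2.RETR_EXTERNAL,cv2.CHAIN_APPROX_NONE)[0]:
    if cv2.contourArea(c)<300: continue
    W=np.array([at(p,u,.025)[:2] for u in c[:,0].astype(float)])*1000
    if 480<W[:,0].mean()<700 and -200<W[:,1].mean()<100: print(cv2.minAreaRect(W.astype(np.float32)))
s=r.get_state();print(np.round(s["tcp_pos"],4),np.round(s["contact_force"],1))
if len(sys.argv)>1: save(p,sys.argv[1],(230,165,400,295),4.6)
E
python3 -m creep '[[60,0.4,0,0,0,0,0],[60,0.4,0,0,0,0,0],[60,0.4,0,0,0,0,0],[60,0.4,0,0,0,0,0],[60,0.4,0,0,0,0,0],[60,0.4,0,0,0,0,0],[60,0.4,0,0,0,0,0],[60,0.4,0,0,0,0,0]]'; python3 t.py c2.png
```

```text
time_s: 4.95
tcp_pos: [0.5346, -0.1092, 0.0101]
eef_rot: [-180.0, -0.0, 179.0]
contact_force: [-3.8, 0.0, 1.1]
gripper_width: 0.0602
gripper_force: 1.4
((613.0703735351562, -118.29228210449219), (118.13308715820312, 36.04393768310547), 88.94084930419922)
[ 0.5369 -0.1091  0.0103] [ 3.5 -0.4  1.8]
```

View pics/c2.png

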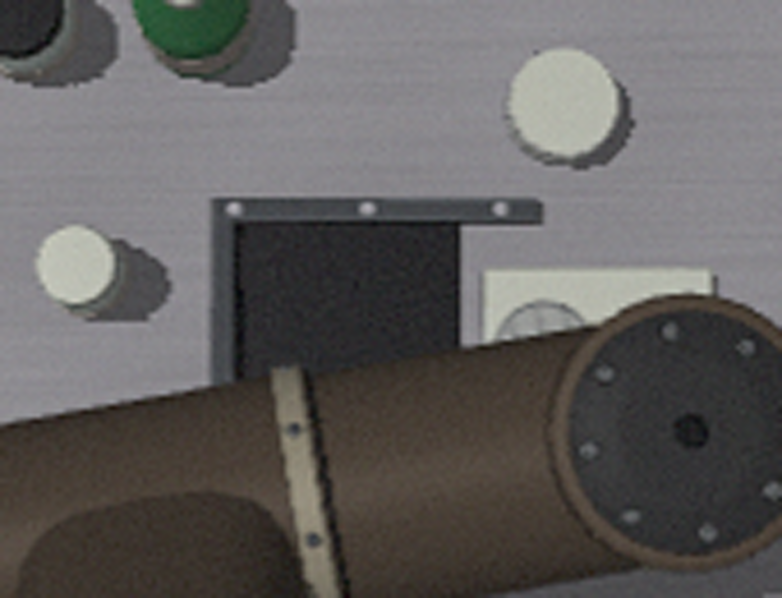

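The tray is now square to the dock at -1.06°, with its far edge about 27 mm short of the fence. I'll push a bit more, back off, lift, and turn 90° while moving round to the right side.

```bash
python3 -m creep '[[60,0.3,0,0,0,0,0],[60,0.25,0,0,0,0,0],[60,0.1,0,0,0,0,0],[60,-0.5,0,0,0,0,0],[60,-0.5,0,0,0,0,0],[60,0,0,1,0,0,0],[60,0,0,1,0,0,0],[60,0,0,1,0,0,0]]' && python3 -m creep '[[30,0,-0.3,0.6,0,0,7],[30,0.2,-0.4,0,0,0,7],[30,0.3,-0.4,0,0,0,7],[30,0.3,-0.4,0,0,0,7],[30,0.3,-0.4,0,0,0,7],[30,0.3,-0.4,0,0,0,7],[30,0.3,-0.4,0,0,0,7],[30,0.3,-0.4,0,0,0,7]]' && python3 -m creep '[[30,0.3,-0.4,0,0,0,7],[30,0.3,-0.4,0,0,0,7],[30,0.3,-0.3,0,0,0,7],[30,0.2,0,0,0,0,7],[30,0,0,0,0,0,6],[30,0,0,0,0,0,0]]' ; python3 t.py
```

```text
time_s: 5.67
tcp_pos: [0.5251, -0.1092, 0.0863]
eef_rot: [-180.0, 0.0, 179.1]
contact_force: [0.9, -0.3, 0.6]
gripper_width: 0.0603
gripper_force: 0.0
time_s: 6.33
tcp_pos: [0.576, -0.1872, 0.1006]
eef_rot: [-179.9, 0.0, -124.6]
contact_force: [-0.1, 0.7, 0.3]
gripper_width: 0.03
gripper_force: 0.0
time_s: 6.83
tcp_pos: [0.6032, -0.2144, 0.1003]
eef_rot: [-180.0, -0.0, -90.7]
contact_force: [-1.5, -0.9, 0.4]
gripper_width: 0.03
gripper_force: 0.0
[ 0.6029 -0.2142  0.1003] [-0.   0.2 -0.5]
```

```bash
python3 -m creep '[[30,0,0,-1,0,0,-0.4],[30,0,0,-1,0,0,0],[30,0,0,-1,0,0,0],[30,0,0,-0.4,0,0,0],[30,0,0,-0.2,0,0,0],[30,0,0.4,0,0,0,0],[30,0,0.4,0,0,0,0],[30,0,0.4,0,0,0,0]]' && python3 -m creep '[[30,0.01,0.4,0,0,0,0],[30,0.01,0.4,0,0,0,0],[30,0.01,0.4,0,0,0,0],[30,0.01,0.4,0,0,0,0],[30,0.01,0.4,0,0,0,0],[30,0.01,0.4,0,0,0,0],[30,0.01,0.4,0,0,0,0],[30,0.01,0.4,0,0,0,0]]' ; python3 t.py c3.png
```

```text
time_s: 7.55
tcp_pos: [0.6035, -0.1834, 0.0117]
eef_rot: [-179.9, -0.0, -91.4]
contact_force: [0.9, -0.6, -1.6]
gripper_width: 0.0299
gripper_force: 0.7
time_s: 8.22
tcp_pos: [0.6045, -0.1031, 0.0103]
eef_rot: [180.0, -0.0, -91.4]
contact_force: [-0.2, -3.2, 2.8]
gripper_width: 0.0299
gripper_force: 1.7
[ 0.6046 -0.1017  0.0102] [-0.   1.1 -0. ]
```

View pics/c3.png

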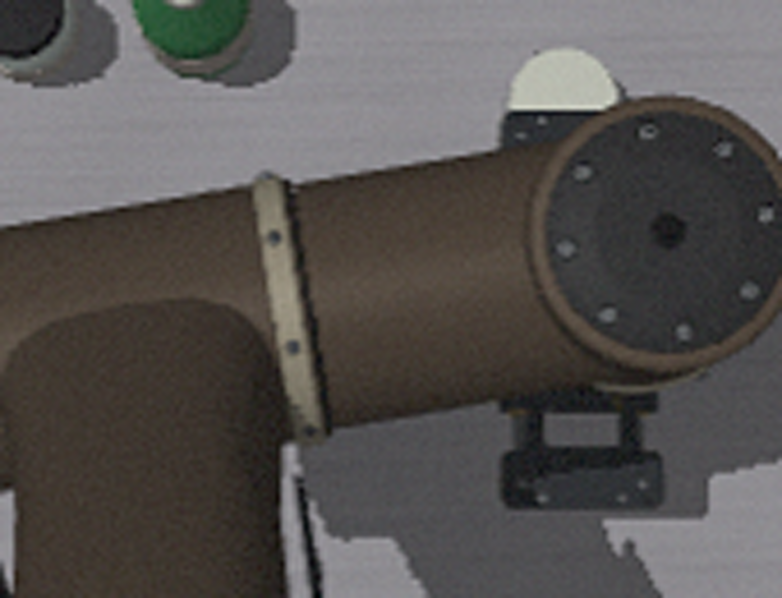

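The tray is hidden under the arm in this view, but the force shows the fingers are pushing it. I'll push 35 mm more, stopping about 7 mm short of the left fence, then back off, lift and look.

```bash
python3 -m creep '[[30,0.01,0.4,0,0,0,0],[30,0.01,0.4,0,0,0,0],[30,0.01,0.4,0,0,0,0],[30,0,0.2,0,0,0,0],[30,0,0,0,0,0,0],[30,0,-0.6,0,0,0,0],[30,0,-0.6,0,0,0,0]]' && python3 -m creep '[[60,-0.4,0,1,0,0,-7],[60,-0.4,0,1,0,0,-7],[60,-0.5,0.3,1,0,0,-7],[60,-0.6,0.5,0.6,0,0,-7],[60,-0.6,0.5,0,0,0,-7],[60,-0.6,0.5,0,0,0,-7],[60,-0.6,0.5,0,0,0,-7],[60,-0.6,0.5,0,0,0,-7]]' && python3 -m creep '[[60,-0.6,0.5,0,0,0,-7],[60,-0.4,0.5,0,0,0,-7],[60,0,0.5,0,0,0,-7],[60,0,0.3,0,0,0,-6],[60,0,0.2,0,0,0,-6],[60,0,0,0,0,0,0]]' ; python3 t.py c4.png
```

```text
time_s: 8.85
tcp_pos: [0.6054, -0.0984, 0.0102]
eef_rot: [180.0, 0.0, -91.3]
contact_force: [0.6, -0.2, 0.3]
gripper_width: 0.03
gripper_force: 0.0
time_s: 9.52
tcp_pos: [0.4969, -0.0286, 0.1003]
eef_rot: [180.0, 0.0, -147.7]
contact_force: [0.1, 1.1, -0.0]
gripper_width: 0.0599
gripper_force: 0.0
time_s: 10.02
tcp_pos: [0.4728, 0.0218, 0.1004]
eef_rot: [180.0, 0.0, 179.4]
contact_force: [-0.4, -0.3, 0.1]
gripper_width: 0.0601
gripper_force: 0.0
((605.9080200195312, 6.661739349365234), (117.45671844482422, 83.98174285888672), 88.90106201171875)
[0.4727 0.0213 0.1003] [0.2 1.  1.2]
```

View pics/c4.png

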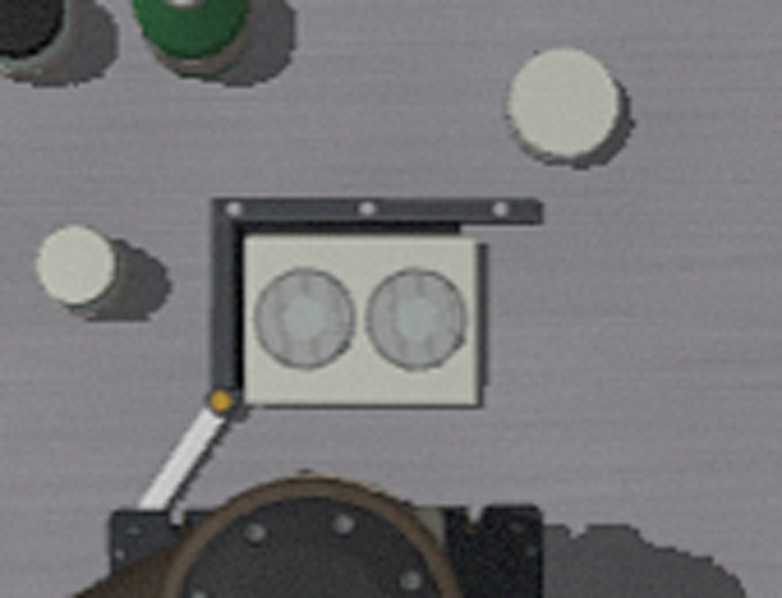

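The view shows the tray square, about 10 mm from the far fence and 4 mm from the left. Next I'll push +x to the far fence.

```bash
python3 -m creep '[[50,0,-0.4,-1,0,0,-0.4],[50,0,-0.4,-1,0,0,0],[50,0.2,0,-1,0,0,0],[50,0.6,0,-0.6,0,0,0],[50,0.7,0,0,0,0,0],[50,0.7,0,0,0,0,0],[50,0.5,0,0,0,0,0],[50,0.2,0,0,0,0,0]]' && python3 -m creep '[[50,0.2,0,0,0,0,0],[50,0.2,0,0,0,0,0],[50,0.2,0,0,0,0,0]]' && python3 -m creep '[[50,0.12,0,0,0,0,0],[50,0.08,0,0,0,0,0]]'
```

```text
time_s: 10.73
tcp_pos: [0.5469, 0.0005, 0.0099]
eef_rot: [-180.0, 0.0, 179.4]
contact_force: [0.5, 0.4, 0.4]
gripper_width: 0.05
gripper_force: 0.0
time_s: 10.98
tcp_pos: [0.5594, 0.0005, 0.0101]
eef_rot: [-180.0, -0.1, 179.3]
contact_force: [-0.1, 0.2, -1.3]
gripper_width: 0.05
gripper_force: 0.5
time_s: 11.15
tcp_pos: [0.5622, 0.0005, 0.0099]
eef_rot: [-180.0, -0.3, 179.2]
contact_force: [-14.6, 5.1, 10.6]
gripper_width: 0.0503
gripper_force: 7.3
```

The force rose to 15 N, so the tray is against the far fence. Now I'll go round to the right side and press +y.

```bash
python3 -m creep '[[30,-0.5,0,0,0,0,0],[30,-0.6,0,0,0,0,0],[30,0,-0.2,1,0,0,6],[30,0,-0.2,1,0,0,7],[30,0,-0.3,1,0,0,7],[30,0.3,-0.4,0.6,0,0,7],[30,0.4,-0.4,0,0,0,7],[30,0.4,-0.4,0,0,0,7]]' && python3 -m creep '[[30,0.4,-0.4,0,0,0,7],[30,0.4,-0.4,0,0,0,7],[30,0.4,-0.4,0,0,0,7],[30,0.4,-0.3,0,0,0,7],[30,0.4,-0.2,0,0,0,7],[30,0.2,0,0,0,0,7],[30,0,0,0,0,0,7],[30,0,0,0,0,0,0]]'; python3 t.py
```

```text
time_s: 11.82
tcp_pos: [0.5665, -0.0466, 0.1025]
eef_rot: [-179.9, 0.2, -139.3]
contact_force: [0.5, 1.3, -0.8]
gripper_width: 0.0301
gripper_force: 0.0
time_s: 12.48
tcp_pos: [0.6205, -0.0892, 0.1003]
eef_rot: [-180.0, 0.0, -90.4]
contact_force: [-0.1, 0.3, 0.3]
gripper_width: 0.03
gripper_force: 0.0
((587.147705078125, 39.6038818359375), (758.132080078125, 1501.4334716796875), 0.5022847056388855)
[ 0.6202 -0.0891  0.1004] [0.  0.5 0.1]
```

```bash
python3 -m creep '[[30,-0.15,0,-1,0,0,-0.7],[30,0,0,-1,0,0,0],[30,0,0,-1,0,0,0],[30,0,0,-0.6,0,0,0],[30,0,0.4,0,0,0,0],[30,0,0.3,0,0,0,0],[30,0,0.2,0,0,0,0],[30,0,0.1,0,0,0,0]]' && python3 -m creep '[[30,0,0.1,0,0,0,0],[30,0,0.1,0,0,0,0]]' && python3 -m creep '[[30,0,0.08,0,0,0,0],[30,0,0,0,0,0,0]]'
```

```text
time_s: 13.2
tcp_pos: [0.6173, -0.0629, 0.0117]
eef_rot: [-179.9, 0.0, -91.5]
contact_force: [-1.2, -1.5, -1.1]
gripper_width: 0.03
gripper_force: 0.7
time_s: 13.37
tcp_pos: [0.6174, -0.0603, 0.0118]
eef_rot: [-179.9, -0.1, -91.4]
contact_force: [2.9, -23.5, 0.9]
gripper_width: 0.0299
gripper_force: 11.7
time_s: 13.53
tcp_pos: [0.6174, -0.0603, 0.0119]
eef_rot: [-179.9, -0.2, -91.4]
contact_force: [3.8, -21.1, 0.5]
gripper_width: 0.0299
gripper_force: 10.3
```

It's pressed at 21 N against the left fence. I'll retreat, shut the fingers, and go over to the left side of the pin, looking at the tray on the way.

```bash
python3 -m creep '[[30,0,-0.3,0,0,0,0],[30,0,-0.4,0,0,0,0],[30,0,0,1,0,0,0],[30,0,0,1,0,0,0],[0,-0.2,0.4,1,0,0,0],[0,-0.4,0.8,1,0,0,0],[0,-0.5,1,0.1,0,0,0],[0,-0.5,1,0,0,0,0]]' && python3 -m creep '[[0,-0.5,1,0,0,0,0],[0,-0.5,1,0,0,0,0],[0,-0.5,1,0,0,0,0],[0,-0.5,1,0,0,0,0],[0,-0.6,1,0,0,0,0],[0,-0.6,1,0,0,0,0],[0,-0.5,0.5,0,0,0,0],[0,0,0,0,0,0,0]]'; python3 t.py c5.png
```

```text
time_s: 14.2
tcp_pos: [0.5777, 0.0062, 0.1156]
eef_rot: [-179.7, 0.1, -91.5]
contact_force: [0.4, 1.2, -1.5]
gripper_width: 0.009
gripper_force: 0.0
time_s: 14.87
tcp_pos: [0.4826, 0.1701, 0.1135]
eef_rot: [-180.0, 0.1, -91.3]
contact_force: [-0.6, -0.8, -0.3]
gripper_width: 0.0007
gripper_force: 0.0
((615.62744140625, 12.477481842041016), (115.12081909179688, 84.06201934814453), 88.9016342163086)
[0.4834 0.1693 0.1135] [ 0.5 -0.3 -0.9]
```

View pics/c5.png

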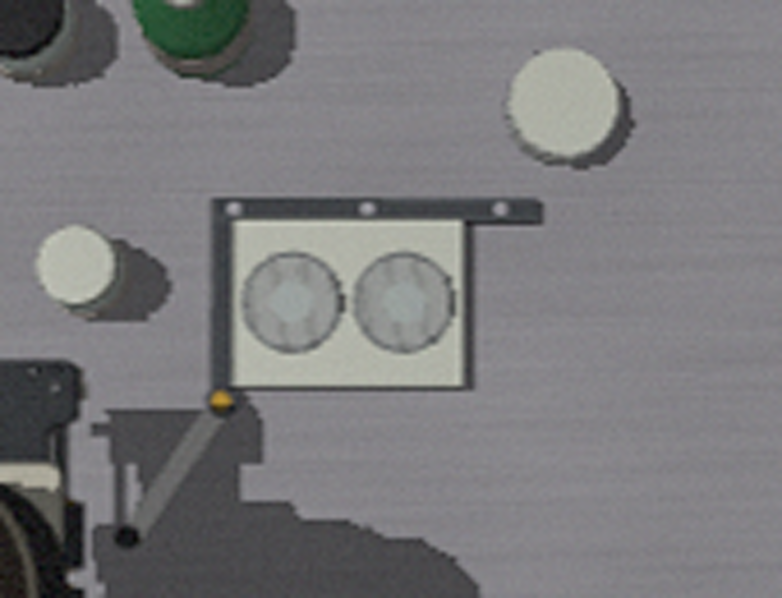

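The tray sits flush in the corner at (615.6,12.5), and the pin is still at crop (127,537). Now I'll lower beside the pin and sweep it in -y, staying above the bar.

```bash
python3 -m creep '[[0,0.5,0,-1,0,0,0],[0,0,0,-1,0,0,0],[0,0,0,-1,0,0,0],[0,0,0,-0.55,0,0,0],[0,0,-0.4,0,0,0,0],[0,0,-0.4,0,0,0,0],[0,0,-0.4,0,0,0,0],[0,0,-0.4,0,0,0,0]]' && python3 -m creep '[[0,0,-0.4,0,0,0,0],[0,0,-0.4,0,0,0,0],[0,0,-0.4,0,0,0,0],[0,0,-0.4,0,0,0,0],[0,0,-0.4,0,0,0,0],[0,0,-0.4,0,0,0,0],[0,0,-0.4,0,0,0,0],[0,0,-0.4,0,0,0,0]]' && python3 -m creep '[[0,0.1,-0.4,0,0,0,0],[0,0.1,-0.2,0,0,0,0],[0,0,0,0,0,0,0]]'
```

```text
time_s: 15.58
tcp_pos: [0.4928, 0.1265, 0.024]
eef_rot: [179.7, 0.0, -91.7]
contact_force: [-20.1, 11.1, 1.8]
gripper_width: 0.0003
gripper_force: 6.4
time_s: 16.25
tcp_pos: [0.4971, 0.0471, 0.0243]
eef_rot: [-179.9, 0.0, -91.5]
contact_force: [0.5, 1.4, -0.6]
gripper_width: 0.0003
gripper_force: 0.5
time_s: 16.5
tcp_pos: [0.5056, 0.0338, 0.0247]
eef_rot: [-179.6, 0.2, -91.4]
contact_force: [8.7, 6.7, -5.4]
gripper_width: 0.0002
gripper_force: 5.1
```

Run:
```python
from h import *
p=capture("scene");save(p,"s6.png",(230,170,430,320),4)
```

```text
(no output)
```

View pics/s6.png

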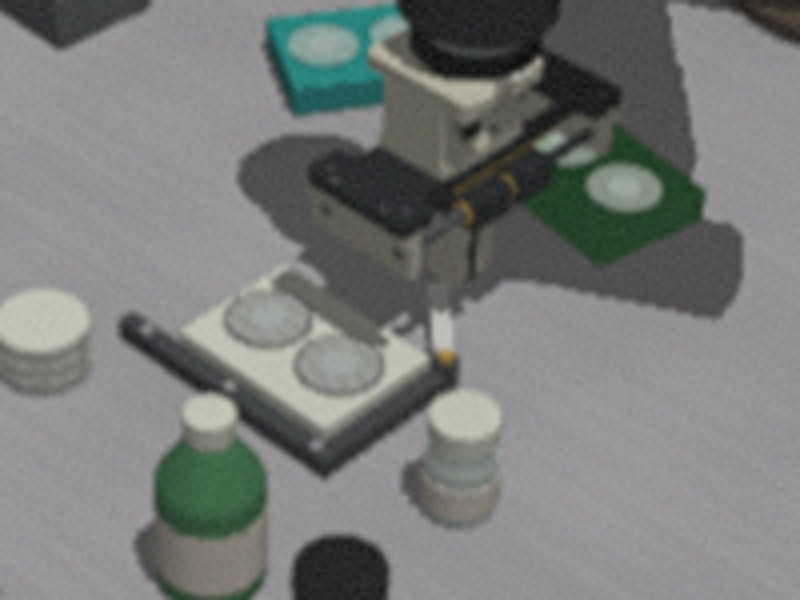

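The scene view shows the bar swung to about 45° (bar from crop (446,355) to (440,290)), with the tray still seated. Next I'll lift over to the near side of the pin, turn, and push +x to the stop.

```bash
python3 -m creep '[[0,0,0.4,0,0,0,0],[0,0,0,1,0,0,-7],[0,0,0,1,0,0,-7],[0,-0.3,-0.3,0.5,0,0,-7],[0,-0.4,-0.4,0,0,0,-7],[0,-0.4,-0.4,0,0,0,-7],[0,-0.4,-0.3,0,0,0,-7],[0,-0.4,-0.1,0,0,0,-7]]' && python3 -m creep '[[0,-0.2,0,0,0,0,-7],[0,0,0,0,0,0,-7],[0,0,0,0,0,0,-7],[0,0,0,0,0,0,-7],[0,0,0,0,0,0,-7],[0,0,0,0,0,0,-6],[0,0,0,0,0,0,0]]'; python3 t.py c7.png
```

```text
time_s: 17.22
tcp_pos: [0.4523, 0.0039, 0.0862]
eef_rot: [180.0, -0.1, -140.8]
contact_force: [-0.0, -0.3, 0.0]
gripper_width: 0.0004
gripper_force: 0.0
time_s: 17.8
tcp_pos: [0.448, 0.0047, 0.0862]
eef_rot: [-179.9, -0.1, 178.3]
contact_force: [0.4, 0.5, 0.2]
gripper_width: 0.0001
gripper_force: 0.0
((615.62744140625, 12.477481842041016), (115.12081909179688, 84.06201934814453), 88.9016342163086)
[0.4482 0.0048 0.0862] [-0.4  1.1  0.2]
```

View pics/c7.png

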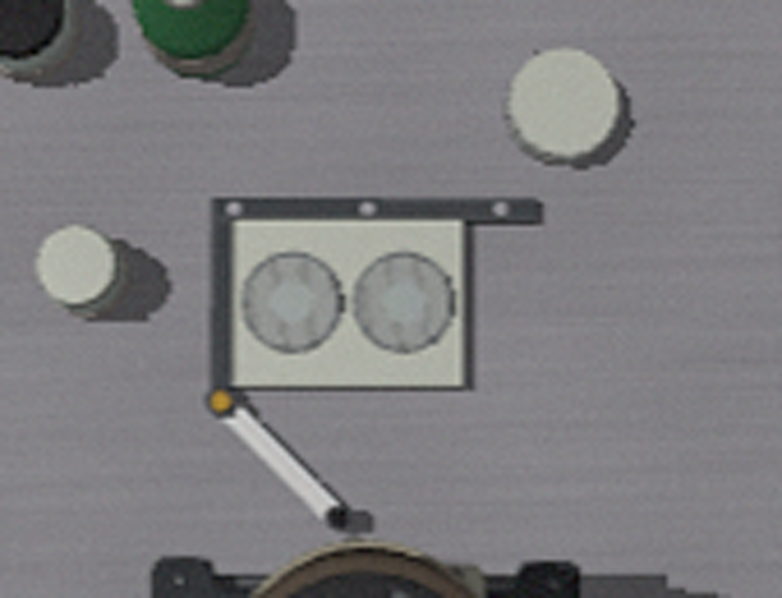

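The bar is at about 45° with the pin at crop (338,515), and the tray hasn't moved. Now I'll lower and push it shut.

```bash
python3 -m creep '[[0,0,0,-1,0,0,0],[0,0,0,-1,0,0,0],[0,0.2,0,-0.5,0,0,0],[0,0.4,0,0,0,0,0],[0,0.4,0,0,0,0,0],[0,0.4,0,0,0,0,0],[0,0.4,0,0,0,0,0],[0,0.4,0,0,0,0,0]]' && python3 -m creep '[[0,0.4,-0.05,0,0,0,0],[0,0.4,-0.05,0,0,0,0],[0,0.3,-0.05,0,0,0,0],[0,0.25,0,0,0,0,0],[0,0.15,0,0,0,0,0],[0,0.1,0,0,0,0,0],[0,0.1,0,0,0,0,0]]'
```

```text
time_s: 18.52
tcp_pos: [0.5026, 0.004, 0.0241]
eef_rot: [-179.9, -0.3, 178.5]
contact_force: [-3.7, -2.1, -0.5]
gripper_width: 0.0001
gripper_force: 1.5
time_s: 19.1
tcp_pos: [0.5474, 0.0019, 0.0245]
eef_rot: [180.0, 0.1, 178.6]
contact_force: [-1.1, -0.7, 1.2]
gripper_width: 0.0005
gripper_force: 0.4
```

```bash
python3 -m creep '[[0,0.08,0,0,0,0,0],[0,0,0,0,0,0,0]]'; python3 -m creep '[[0,0.08,0,0,0,0,0],[0,0,0,0,0,0,0]]'
```

```text
time_s: 19.27
tcp_pos: [0.549, 0.0019, 0.0243]
eef_rot: [180.0, 0.0, 178.6]
contact_force: [1.2, -0.2, -0.4]
gripper_width: 0.0002
gripper_force: 0.0
time_s: 19.43
tcp_pos: [0.5492, 0.0017, 0.0239]
eef_rot: [-180.0, -0.1, 178.5]
contact_force: [-5.3, 1.3, 3.8]
gripper_width: 0.0006
gripper_force: 2.7
```

```bash
python3 -m creep '[[0,0.06,0,0,0,0,0],[0,0,0,0,0,0,0]]'; python3 -m creep '[[0,-0.3,0,0,0,0,0],[0,-0.6,0,0,0,0,0],[0,-1,0,0.5,0,0,0],[0,-1,0,1,0,0,0],[0,-0.5,0,1,0,0,0],[0,0,0,1,0,0,0],[0,0,0,0,0,0,0]]'; python3 t.py c8.png
```

```text
time_s: 19.6
tcp_pos: [0.5494, 0.0016, 0.0237]
eef_rot: [-180.0, -0.3, 178.5]
contact_force: [-9.3, 3.2, 6.7]
gripper_width: 0.0002
gripper_force: 4.7
time_s: 20.18
tcp_pos: [0.4695, 0.0027, 0.1166]
eef_rot: [179.8, 0.5, 178.7]
contact_force: [1.2, 0.4, 0.4]
gripper_width: 0.0006
gripper_force: 0.0
((615.62744140625, 12.477481842041016), (115.12081909179688, 84.06201934814453), 88.9016342163086)
[0.469  0.0026 0.1146] [-0.3  0.9  0.1]
```

View pics/c8.png

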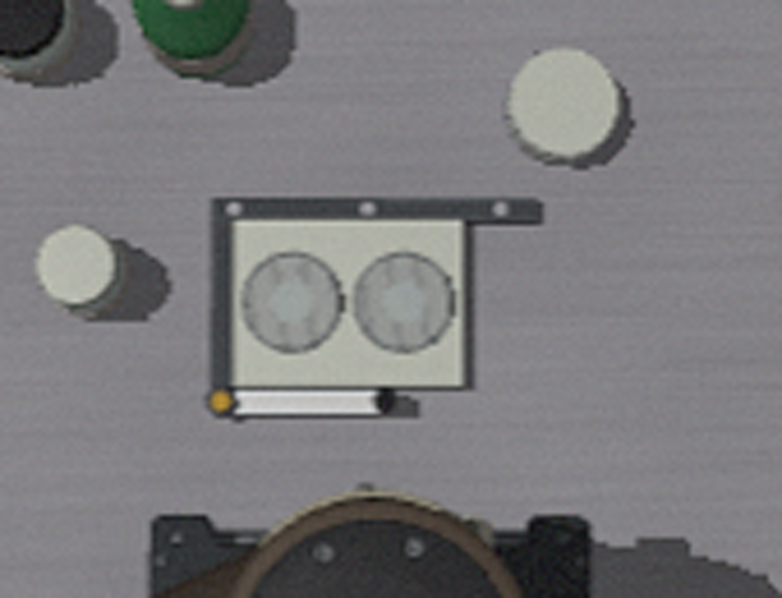

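The retaining arm lies parallel to the tray's near side, from the post (221,400) to the pin (388,400). The tray is flush against both fences, and the robot is clear.

```bash
python3 -c "from plant import close_job; print(close_job())"
```

```text
the job is handed in; nothing more can be done
None
```

The white tray sits square and flush against both dock fences, the retaining arm is shut to its stop across its near side, the jar and dish stack beside the dock show no movement (the other bystanders weren't re-checked), and the job was handed in at about 20 s, with no verdict returned.

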